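# Check a tin's lid with a dial gauge

### The arm

A 6-joint arm with a two-finger parallel gripper is mounted at the origin on the work surface. World frame = base frame: x ahead of the robot, y to its left, z up, the work surface at z = 0. Lengths are in m, angles in degrees, forces in N, time in s.
With the tool pointing down it reaches from about 0.375 to 0.975 m from the base axis. Payload 3.8 kg.
Tool frame: the origin (TCP) lies at the very end of the fingers, on their centre line; the grasp point (between the pads) lies 19 mm behind it (grip_depth is the distance from the TCP to the grasp point, in m); z points along the fingers, y is the line along which they close (so a half turn about z gives the same grasp; the last joint's range is limited). The gripper opens to 85 mm and grips with 20 to 120 N. Pads are 22 mm wide; open, the fingers measure 114 mm over their backs; the gripper's body (76 mm by 85 mm) begins 54 mm behind the grasp point. The pads swing forward as they close: fully open they stand 13 mm farther back than shut.
Start: joints at [-74.02, 15.12, 91.902, -0, 72.978, -2.114], TCP at [0.21, -0.642, 0.231] pointing down, gripper open.
Joint ranges: [-150.88, 150.88], [-54.13, 125.18], [17.81, 147.31], [-75.09, 255.09], [0, 152.58], [-146.25, 146.25]. Speed limits (degrees/s): [147.25, 147.25, 180, 180, 180, 180].

### API

Orientations are given as a 3x3 rotation matrix whose columns are the frame's x, y, z axes.
In Python, from rig import * gives the robot as it stands.
- The arm moves only by the tool carry_out, never from a script. Its arguments are lists of equal length, an entry for each row: "jaw": the opening, from -1 (shut) to 1 (fully open); "offset": the shift along the tool's x, y, z each as a share of 40 mm, from -1 to 1, a list of three; "turn": the turn about the tool's z as a share of 5 degrees, from -1 to 1. A call has exactly 10 rows; each row shifts and turns the commanded pose from where the row before left it, along the tool's axes as they then stand; what a row does not reach is not made up. A row lasts 1/8 s, in which the tool goes at most 62.5 mm and 10.7 degrees, less where a joint would pass 70% of its speed; a pose out of reach is approached as far as the arm can. A call with a number of a shift or a turn outside -1 to 1 is refused whole. A call with a gripper value outside its range is refused whole. The fingers move at their own pace and stop on an object; "newtons" is the grip in N (left out, the last holds). Time passes only in rows, so rows that do not move let the fingers close, or fill a call up. It gives the time, the measured TCP pose, the force, the opening and the grip force at its end, in the units of the state.
- observe(): the state, without advancing time (a new reading comes with each control period).
- camera(name): name is "scene" or "top" or "wrist"; returns the picture (480x640x3 uint8, blue, green, red); there is no depth.
- camera_info(name): a dict with "intrinsics" (3x3 intrinsics, pixels), "rvec" (rotation vector, rad) and "tvec" (3), from world to camera coordinates, as OpenCV has them. Camera axes: x right, y down, z forward; pixel columns grow to the right and rows downward; lengths in m; the calibration is good to about 2 mm. A picture is of the moment at which its call begins: read the wrist's pose just before it. camera_info takes no time and is no camera call; for the wrist camera it gives the pose at the moment of the call.
- job_done(): hands the job in; it is judged then, once.
The state is a dict: "time": time; "joint_pos": joint angles; "joint_velocities": joint speeds; "joint_efforts": joint torques, N m; "ee_pos": TCP position; "tool_rot": TCP orientation; "wrist_force": force on the tool from outside, world axes, zero at the start; "ft_torque": the same for the moment, N m; "width": opening from 0.0 (shut) to 1.0 (fully open); "grasp_force": force on a finger pad.
Only numpy, scipy, OpenCV 4.12 (cv2) and the standard library are available. Lean on these libraries where they do the work, as an engineer would, in place of code of your own. Each camera call takes 0.05 s, during which the arm holds its last target. There are 200 camera calls.

### The job

We are checking a stored tin for a bulging lid: the orange handle guard standing on the tilted tin covers the red dot in the middle of its lid, so first hang the guard astride the horizontal rail and let go of it. Then take the blue dial gauge out of its stand and hold its brass plunger tip on the red dot, with the gauge square to the tilted lid, pressing gently until the plunger is about half way in. Finish while still holding the gauge there, never jam it hard against the tin, and leave the other groceries where they are.

Things in the scene. Friction and masses are not known exactly. Their poses are not given: they have to be found in the camera images.
- guard: Orange rigid upside-down U (bridge), 0.1 kg, standing on the lid astride the red dot, tilted with the lid. Origin: mid of the legs' lower ends; z up through its top, y along the channel (60 mm long), x across. Legs 5 mm thick, 50 high, inner gap 34, outer width 44; top plate z 50-56 mm; on it a black grip rib 12 mm thick (x), 40 long (y), z 56-86 mm. Channel along the cradle's y.
- guard_crown (a point): Centre of the underside of the guard's top plate, 50 mm along the guard's z from its origin: the face that rests on the bar.
- guard_grip (a point): Point in the black grip rib, 80 mm along the guard's z from its origin; pinch here across the 12 mm thickness (guard's x).
- rail: Fixed steel rail: a bar of 16 mm diameter, 260 mm long, along the rail's own y, its axis 170 mm above the table, on two posts at its ends (y +-130 mm), on a dark wooden base 90 x 300 x 12 mm. Origin: centre of the base's underside; z up.
- rail_mid (a point): Middle of the bar, on its axis (170 mm above the table); axes as the rail's. The bar's upper edge is 8 mm above.
- cradle: Fixed wooden cradle, 130 x 120 mm, which holds the tin leaning 15 degrees towards the cradle's own -x. Origin: centre of its underside on the table; z up. The tin cannot move in it.
- spot (a point): Centre of the red dot (14 mm diameter, in a white ring) in the middle of the flat lid of the green tin (100 mm diameter, 100 mm tall), on the lid's surface about 124 mm above the table. Its own z is the outward normal of the lid, 15 degrees off vertical.
- stand: Fixed grey block 64 x 64 mm, 40 mm tall, with a square 19 mm hole in its middle in which the gauge stands upright. Origin: centre of its underside on the table.
- gauge: Blue dial gauge, loose, 0.22 kg, upright in the stand. Origin: plunger tip when fully out (starts 6 mm above the table); z up its axis. Plunger z 0-18 mm with 10 mm brass ball; steel nose 16 mm dia, z 18-34, in the stand's hole; square barrel 26 x 26 mm, z 34-125, faces across x and y, rests on the stand; dial 40 mm dia, z 40-80, out to 25 mm on the +x side. Grip the barrel at z 85-125.
- gauge_tip (a point): Lower end of the plunger's brass ball; it moves with the plunger.
- plunger (a joint): How far the gauge's plunger is pushed in: 0 fully out, 0.010 m fully in. Spring 600 N/m, so half in (5 mm) takes 3 N.
- can_a: Bystander: red-labelled can, 74 mm diameter, 108 mm tall. Origin under its centre.
- can_b: Bystander: blue-labelled low can, 84 mm diameter, 60 mm tall. Origin under its centre.
- spice: Bystander: amber spice jar with green cap, 44 mm diameter, 85 mm tall, between tin and stand. Origin under its centre.
- jam: Bystander: jam jar with red cap, 68 mm diameter, 95 mm tall. Origin under its centre.
- carton: Bystander: blue and yellow carton 50 x 90 mm, 150 mm tall. Origin under its centre.
Mind the look-alikes: they are no part of the job. Of the things shaped like the stand, the grey one is meant.

How it is judged (in metres and radians):
On the way, in this order (a step that is already met when the one before it is completed fails the run):
1. the guard hangs astride the rail's bar, let go (x of guard_crown in the frame of rail_mid between -0.018 and 0.018 m and y of guard_crown in the frame of rail_mid between -0.09 and 0.09 m and z of guard_crown in the frame of rail_mid between 0.003 and 0.016 m and angle between guard's own z axis and vertical below 0.45 rad and angle between the y axis of guard and the y axis of rail, either way round below 0.3 rad and contact force between guard and rail above 0.2 N and contact force between guard and the arm below 0.1 N and contact force between guard and the fingers below 0.1 N and linear speed of guard below 0.03 m/s), for 0.3 s.
2. the gauge is lifted out of its stand by the fingers (z of gauge in the frame of stand above 0.03 m and contact force between the fingers and gauge above 1 N), for 0.1 s.
At the end, for the whole second after the job is handed in: Guard hangs free astride the bar between the posts, upright within 0.45 rad, not touched; the fingers hold the gauge still, tip within 6 mm of the dot's centre, within 0.12 rad of square to the lid, plunger 2 to 8.5 mm in, 0.8 to 8 N on the tin (all of step 1 and distance between gauge_tip and spot below 0.006 m and angle between the z axis of gauge and the z axis of spot, either way round below 0.12 rad and value of joint plunger between 0.002 and 0.0085 m and contact force between gauge and cradle between 0.8 and 8 N and contact force between the fingers and gauge above 1 N and linear speed of gauge below 0.02 m/s and distance between gauge and stand above 0.08 m); the arm keeps its last pose, push and grip.
It fails at once if the gauge is jammed against the tin with more than 20 N (contact force between gauge and cradle above 20 N).
It fails at once if one of the five other groceries is moved more than 30 mm (distance of any of can_a, can_b, spice, jam, carton from where it was at the start of the episode above 0.03 m).
It also fails if it takes over 51 s, if anything falls off the work surface, if the arm or the gripper's body presses on something with over 40 N, if the wrist force passes 120 N, or if a joint passes its speed limit or range.

## Working session

There is one attempt and no reset: what is moved stays moved. The work goes in short steps, Python scripts to look and compute and a tool call to move; the robot and the scene stay as the last step left them, time stands still between calls to the robot, and variables do not carry over. Pictures are saved under pics/ and viewed, at most 10 in all, crops included, and the job is handed in when it is done.

Besides the shell and the picture viewer there is one more tool, called after "Request:" as name(argument=value, ...), one argument or row to a line, values as JSON. carry_out: Moves the arm, as the interface text tells. Its arguments: {"type":"object","properties":{"jaw":{"type":"array","items":{"type":"number"}},"offset":{"type":"array","items":{"type":"array","items":{"type":"number"}}},"turn":{"type":"array","items":{"type":"number"}},"newtons":{"type":"number"}},"required":["jaw","offset","turn"]}

```bash
ls; mkdir -p pics
cat > h.py <<'E'
from rig import *
import numpy as np, cv2
def cam(n):
    i=camera_info(n); K=np.array(i["intrinsics"],float); R=cv2.Rodrigues(np.array(i["rvec"],float))[0]; t=np.array(i["tvec"],float).ravel()
    return K,R,t
def ray(n,uv,c=None):
    K,R,t=c or cam(n); d=R.T@np.linalg.inv(K)@np.array([uv[0],uv[1],1.]); return -R.T@t,d
def onz(n,uv,z,c=None):
    o,d=ray(n,uv,c); return o+d*(z-o[2])/d[2]
def proj(n,P,c=None):
    K,R,t=c or cam(n); q=(R@np.atleast_2d(P).T).T+t; q=q@K.T; return q[:,:2]/q[:,2:]
def tri(obs):
    A=np.zeros((3,3));b=np.zeros(3)
    for n,uv in obs:
        o,d=ray(n,uv); d/=np.linalg.norm(d); M=np.eye(3)-np.outer(d,d); A+=M; b+=M@o
    return np.linalg.solve(A,b)
E
python3 - <<'E'
from h import *
np.set_printoptions(precision=4,suppress=True)
s=observe(); print({k:np.round(v,3) for k,v in s.items()})
for n in ("scene","top"):
    cv2.imwrite(f"pics/{n}0.png",camera(n)); K,R,t=cam(n); print(n,K[0,0],-R.T@t,R[2])
E
```

```text
pics
{'time': np.float64(0.0), 'joint_pos': array([-74.02 ,  15.168,  91.98 ,   0.001,  72.977,  -2.114]), 'joint_velocities': array([-0.041,  0.116, -0.057, -0.037,  0.091, -0.067]), 'joint_efforts': array([ -0.   , -51.511, -36.732,  -0.   ,   0.013,  -0.   ]), 'ee_pos': array([ 0.209, -0.641,  0.23 ]), 'tool_rot': array([[ 0.951,  0.311, -0.001],
       [ 0.311, -0.951,  0.002],
       [ 0.   , -0.002, -1.   ]]), 'wrist_force': array([-0.439, -0.555,  0.068]), 'ft_torque': array([-0.054,  0.002, -0.002]), 'grasp_force': np.float64(0.0), 'width': np.float64(0.997)}
scene 452.6404987119237 [0.953  0.4561 1.1407] [-0.36   -0.3753 -0.8542]
top 440.6873771804433 [ 0.4425 -0.0093  1.0429] [ 0.0964  0.0202 -0.9951]
```

View pics/top0.png

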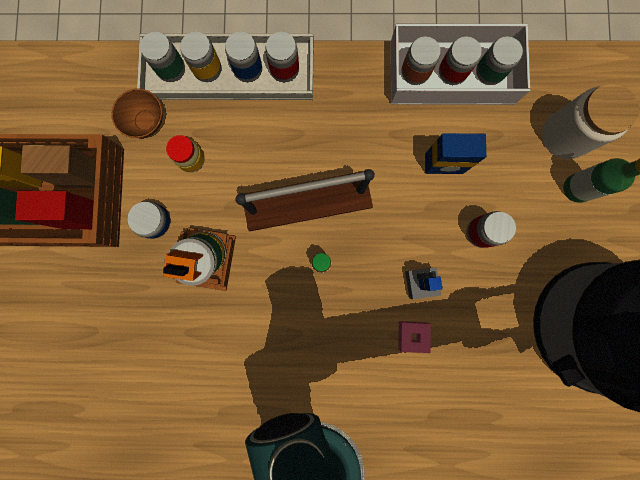

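View pics/scene0.png

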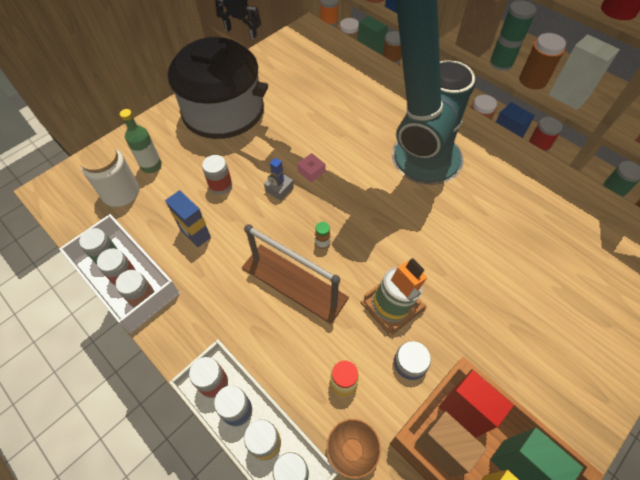

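Run:
```python
import cv2,numpy as np
t=cv2.imread("pics/top0.png");s=cv2.imread("pics/scene0.png")
def c(im,x,y,w=80,h=60): return cv2.resize(im[y:y+h,x:x+w],(400,300),interpolation=cv2.INTER_CUBIC)
cv2.imwrite("pics/c1.png",np.vstack([np.hstack([c(t,160,225,),c(s,360,250,)]),np.hstack([c(t,385,255),c(s,240,145)])]))
```

```text
(no output)
```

View pics/c1.png

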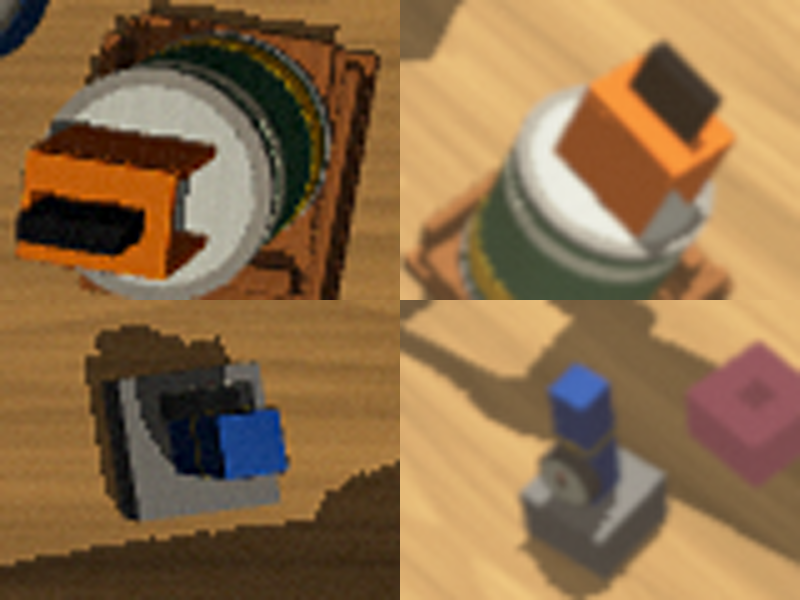

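```bash
cat > fit.py <<'E'
from h import *
from scipy.optimize import least_squares
from scipy.spatial.transform import Rotation as Ro
np.set_printoptions(precision=4,suppress=True)
C={n:cam(n) for n in("scene","top")}
def fit(obs,x0,tilt=0,zfix=None):
    def res(p):
        R=Ro.from_euler("ZY",[p[3],tilt]).as_matrix(); o=np.array([p[0],p[1],p[2] if zfix is None else zfix])
        return np.concatenate([proj(n,R@np.array(P)/1000+o,C[n])[0]-uv for n,P,uv in obs])
    r=least_squares(res,x0,loss="soft_l1"); print(r.x[:3],"yaw",np.degrees(r.x[3]),"res",np.round(res(r.x).reshape(-1,2),1).tolist()); return r.x
if __name__=="__main__":
    T,S="top","scene"
    g=[(T,(22,30,56),(165.6,255)),(T,(22,-30,56),(196,259)),(T,(-22,-30,56),(193,280)),(T,(-22,30,56),(163.6,275.6)),(T,(22,-30,0),(203,255)),
     (S,(22,-30,56),(398.4,266.6)),(S,(22,30,56),(418,287)),(S,(-22,30,56),(427,277)),(S,(22,-30,0),(391.4,280)),(S,(22,30,0),(409,298)),(S,(6,-20,56),(406.4,267)),(S,(6,20,56),(419.4,278.6))]
    for t in(-15,15,0): fit(g,[.4,.3,.12,0],np.radians(t))
    print("gauge")
    q=[(T,(13,13,131),(429.4,277.4)),(T,(13,-13,131),(441.6,276)),(T,(-13,-13,131),(442.6,288.6)),(T,(-13,13,131),(429.4,291)),
     (S,(13,-13,131),(270.6,162)),(S,(-13,-13,131),(276,158)),(S,(-13,13,131),(282,160.6)),(S,(13,13,131),(276.6,167))]
    st=[(T,(32,32,40),(411,270)),(T,(32,-32,40),(437.4,267.4)),(T,(-32,-32,40),(441,295)),(T,(-32,32,40),(412.6,299)),(S,(32,-32,40),(264,183.4)),(S,(32,32,40),(282,194)),(S,(-32,32,40),(293,180.6))]
    fit(q,[.4,-.25,0,0],0); fit(st,[.4,-.25,0,0],0); fit(q+st,[.4,-.25,0,0],0,0.)
    print("rail")
    r=[(T,(0,130,170),(242,199)),(T,(0,-130,170),(369,175)),(S,(0,-130,170),(249,232)),(S,(0,130,170),(336,281))]
    fit(r,[.6,0,0,0],0); fit(r,[.6,0,0,0],0,0.)
    print(tri([(T,(181,152-0)),(S,(345,368))]), [onz(T,u,z,C[T])for u,z in(((321,261),.085),((148,217),.06),((496,228),.095),((182,148),.108),((463,143),.15))])
E
python3 fit.py
```

```text
[0.4708 0.2657 0.1172] yaw -7.110181962070821 res [[-1.0, 1.0], [-1.6, 1.1], [-0.4, 1.5], [-0.6, 1.8], [-0.3, -0.8], [-0.8, 0.5], [-2.6, -1.9], [0.4, 0.1], [-1.2, 0.3], [-1.8, -0.0], [-1.4, 0.2], [-2.6, 0.5]]
[0.4449 0.2674 0.1182] yaw -5.152489859232925 res [[1.1, 0.3], [0.3, -0.7], [-1.0, -0.4], [-1.7, 0.9], [-0.5, 11.2], [-2.7, 3.3], [-4.1, 0.4], [0.3, -2.3], [5.4, -3.6], [5.2, -4.8], [-2.9, 1.3], [-3.7, 1.2]]
[0.459  0.2666 0.1153] yaw -5.9454241572840765 res [[0.3, -0.2], [-0.4, -0.8], [-0.5, 0.3], [-0.9, 1.2], [-0.1, 4.3], [-2.4, 2.5], [-3.9, -0.2], [0.2, -1.0], [1.5, -0.7], [1.1, -1.5], [-2.6, 1.2], [-3.6, 1.3]]
gauge
[ 0.4324 -0.2501 -0.0043] yaw 5.729691839301305 res [[-1.2, 0.5], [-0.8, 0.8], [-0.3, 0.8], [0.2, -0.4], [-1.7, 0.2], [-1.1, -1.1], [-0.5, 0.5], [-1.0, -0.4]]
[ 0.4322 -0.2524 -0.011 ] yaw 6.852323293181776 res [[-1.9, 0.7], [-0.4, 0.2], [-0.2, 0.7], [0.1, -0.2], [-1.0, 0.1], [-3.3, -0.3], [-0.9, -0.1]]
[ 0.433  -0.2487 -0.    ] yaw 7.039920876780074 res [[-1.5, 0.4], [-1.1, 0.3], [-0.3, 0.4], [0.2, -0.5], [-1.6, -0.3], [-1.2, -1.7], [-0.4, -0.2], [-0.8, -1.1], [-2.6, 0.3], [-0.8, -0.3], [-0.4, 0.5], [-0.4, -0.3], [-0.8, -1.3], [-2.9, -1.7], [-0.4, -1.6]]
rail
[ 0.6253  0.0203 -0.0135] yaw 11.727733589626627 res [[0.0, 0.6], [-2.1, 0.0], [-0.5, -0.8], [-1.4, 0.2]]
[ 0.6236  0.0204 -0.1265] yaw 11.307864883519187 res [[-1.3, -0.1], [-1.3, -0.2], [-0.4, -4.2], [-1.0, -2.4]]
[0.7169 0.2971 0.0921] [array([ 0.478 , -0.0153,  0.085 ]), array([0.5744, 0.3773, 0.06  ]), array([ 0.5523, -0.3902,  0.095 ]), array([0.7207, 0.2907, 0.108 ]), array([ 0.7219, -0.3057,  0.15  ])]
```

Request:
carry_out(
  jaw=[1,1,1,1,1,1,1,1,1,1],
  offset=[
    [0.6,-0.8,-0.2],
    [0.6,-0.8,-0.2],
    [0.6,-0.8,-0.2],
    [0.6,-0.8,-0.2],
    [0.6,-0.8,-0.2],
    [0.6,-0.8,-0.2],
    [0.6,-0.8,-0.2],
    [0.6,-0.8,-0.2],
    [0.6,-0.8,-0.2],
    [0.6,-0.8,-0.2],
  ],
  turn=[0.5,0.5,0.5,0.5,0.5,0.5,0.5,0.5,0.5,0.5],
  newtons=40,
)

```text
time: 1.35
ee_pos: [0.4086, -0.2967, 0.3111]
tool_rot: [[0.993, -0.122, -0.0], [-0.122, -0.993, 0.0], [-0.0, -0.0, -1.0]]
wrist_force: [-0.3, 0.8, -1.1]
width: 1.0
grasp_force: 0.0
```

```bash
cat > snap.py <<'E'
import sys,pickle
from h import *
np.set_printoptions(precision=4,suppress=True)
n=sys.argv[1]; c=cam("wrist"); im=camera("wrist"); cv2.imwrite(f"pics/{n}.png",im); pickle.dump(c,open(f"pics/{n}.pkl","wb"))
K,R,t=c; print(-R.T@t,R, observe()["ee_pos"])
E
python3 snap.py w1
```

```text
[ 0.4869 -0.3059  0.4528] [[-0.1222 -0.9925 -0.0011]
 [-0.9436  0.1159  0.31  ]
 [-0.3076  0.0389 -0.9507]] [ 0.4117 -0.2938  0.3124]
```

Request:
carry_out(
  jaw=[1,1,1,1,1,1,1,1,1,1],
  offset=[
    [0,-1,0],
    [0,-1,0],
    [0,-1,0],
    [-0.1,-1,0],
    [-0.1,-1,0],
    [-0.1,-1,0],
    [-0.1,-1,0],
    [-0.1,-1,0],
    [-0.1,-1,0],
    [0,-1,0],
  ],
  turn=[0,0,0,0,0,0,0,0,0,0],
)

```text
time: 2.65
ee_pos: [0.432, 0.1031, 0.3109]
tool_rot: [[0.993, -0.12, -0.0], [-0.12, -0.993, -0.0], [-0.0, 0.0, -1.0]]
wrist_force: [0.8, -1.0, 0.2]
width: 1.0
grasp_force: 0.0
```

Request:
carry_out(
  jaw=[1,1,1,1,1,1,1,1,1,1],
  offset=[
    [0,-1,0],
    [0,-1,0],
    [0,-1,0],
    [0,-1,0],
    [0,-0.2,0],
    [0,0,0],
    [0,0,0],
    [0,0,0],
    [0,0,0],
    [0,0,0],
  ],
  turn=[0,0,0,0,0,0,0,0,0,0],
)

```text
time: 3.9
ee_pos: [0.4528, 0.2684, 0.3115]
tool_rot: [[0.993, -0.121, 0.0], [-0.121, -0.993, 0.0], [0.0, -0.0, -1.0]]
wrist_force: [-0.3, -0.1, 0.6]
width: 0.999
grasp_force: 0.0
```

```bash
python3 snap.py w2; python3 -c "
import cv2,numpy as np
a=cv2.resize(cv2.imread('pics/w1.png'),(400,300),interpolation=cv2.INTER_AREA);b=cv2.imread('pics/w2.png')
cv2.imwrite('pics/w2v.png',b)"
```

```text
[0.531  0.2592 0.4531] [[-0.1213 -0.9926 -0.001 ]
 [-0.944   0.115   0.3093]
 [-0.3069  0.0384 -0.951 ]] [0.4528 0.2685 0.3114]
```

View pics/w2v.png

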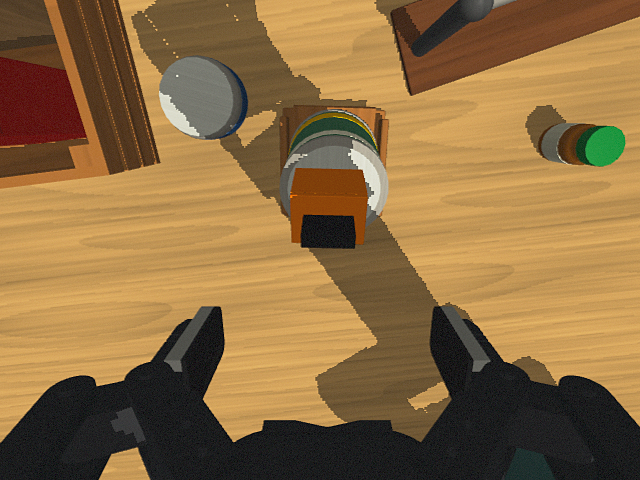

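Run:
```python
import fit,pickle
from fit import *
fit.C["w"]=pickle.load(open("pics/w2.pkl","rb"))
W="w"
o=[(W,(22,30,0),(294.5,168)),(W,(22,-30,0),(364.5,169)),(W,(22,30,56),(291,195)),(W,(22,-30,56),(367,197)),(W,(-6,20,86),(301,247)),(W,(-6,-20,86),(356,248)),(W,(-22,30,56),(291.5,242)),(W,(-22,-30,56),(366,243)),(W,(6,20,56),(305,215)),(W,(6,-20,56),(354,215))]
p=fit.fit(o,[.47,.266,.12,0],np.radians(-15))
g=[("top",(22,30,56),(165.6,255)),("top",(22,-30,56),(196,259)),("top",(-22,-30,56),(193,280)),("top",(-22,30,56),(163.6,275.6)),("scene",(22,-30,56),(398.4,266.6)),("scene",(-22,30,56),(427,277))]
q=fit.fit(o+g,p,np.radians(-15))
for x in(p,q):
  R=Ro.from_euler("ZY",[x[3],np.radians(-15)]).as_matrix(); print(x[:3]+R@[0,0,.08],x[:3]+R@[0,0,.082],x[:3]+R@[0,0,.05])
```

```text
Traceback (most recent call last):
AttributeError: 'function' object has no attribute 'C'
```

Run:
```python
import pickle
from fit import *
C["w"]=pickle.load(open("pics/w2.pkl","rb"))
W="w"
o=[(W,(22,30,0),(294.5,168)),(W,(22,-30,0),(364.5,169)),(W,(22,30,56),(291,195)),(W,(22,-30,56),(367,197)),(W,(-6,20,86),(301,247)),(W,(-6,-20,86),(356,248)),(W,(-22,30,56),(291.5,242)),(W,(-22,-30,56),(366,243)),(W,(6,20,56),(305,215)),(W,(6,-20,56),(354,215))]
p=fit(o,[.47,.266,.12,0],np.radians(-15))
g=[("top",(22,30,56),(165.6,255)),("top",(22,-30,56),(196,259)),("top",(-22,-30,56),(193,280)),("top",(-22,30,56),(163.6,275.6)),("scene",(22,-30,56),(398.4,266.6)),("scene",(-22,30,56),(427,277))]
q=fit(o+g,p,np.radians(-15))
for x in(p,q):
  R=Ro.from_euler("ZY",[x[3],np.radians(-15)]).as_matrix(); print(x[:3]+R@[0,0,.08],x[:3]+R@[0,0,.082],x[:3]+R@[0,0,.05])
```

```text
[0.4707 0.2649 0.1194] yaw -7.981061920143279 res [[1.7, -0.2], [-1.9, -0.0], [-0.4, 0.2], [1.3, -0.4], [0.9, 0.3], [-0.4, 0.2], [1.1, 0.7], [-1.9, 0.9], [-1.1, -1.4], [0.2, -0.5]]
[0.4708 0.2647 0.1192] yaw -7.994316482016981 res [[1.8, -0.4], [-1.7, -0.2], [-0.2, -0.0], [1.4, -0.6], [1.0, 0.1], [-0.3, -0.0], [1.2, 0.5], [-1.8, 0.7], [-0.9, -1.6], [0.3, -0.7], [-0.8, 0.7], [-1.4, 1.3], [-0.5, 1.7], [-0.7, 1.5], [-0.9, -0.3], [0.3, -0.3]]
[0.4502 0.2677 0.1967] [0.4497 0.2678 0.1986] [0.4579 0.2666 0.1677]
[0.4503 0.2676 0.1965] [0.4498 0.2677 0.1984] [0.458  0.2665 0.1675]
```

Request:
carry_out(
  jaw=[1,1,1,1,1,1,1,-1,-1,-1],
  offset=[
    [-0.07,0.03,0.5],
    [0,0,0.7],
    [0,0,0.7],
    [0,0,0.7],
    [0,0,0.5],
    [0,0,0.15],
    [0,0,0],
    [0,0,0],
    [0,0,0],
    [0,0,0],
  ],
  turn=[0.2,0,0,0,0,0,0,0,0,0],
  newtons=40,
)

```text
time: 5.2
ee_pos: [0.4504, 0.2682, 0.1824]
tool_rot: [[0.99, -0.138, 0.002], [-0.138, -0.99, 0.001], [0.001, -0.001, -1.0]]
wrist_force: [0.3, -0.1, -0.6]
width: 0.457
grasp_force: 40.3
```

Request:
carry_out(
  jaw=[-1,-1,-1,-1,-1,-1,-1,-1,-1,-1],
  offset=[
    [0,0,0],
    [0,0,0],
    [0,0,0],
    [0,0,0],
    [0,0,0],
    [0,0,-0.1],
    [0,0,-0.2],
    [0,0,-0.5],
    [0,0,-0.5],
    [0,0,-0.5],
  ],
  turn=[0,0,0,0,0,0,0,0,0,0],
)

```text
time: 6.45
ee_pos: [0.4496, 0.2678, 0.254]
tool_rot: [[0.99, -0.138, -0.0], [-0.138, -0.99, -0.0], [-0.0, 0.0, -1.0]]
wrist_force: [0.1, -0.1, -0.4]
width: 0.461
grasp_force: 40.4
```

Request:
carry_out(
  jaw=[-1,-1,-1,-1,-1,-1,-1,-1,-1,-1],
  offset=[
    [0.1,0.2,-0.4],
    [0.3,0.6,-0.4],
    [0.4,0.8,-0.4],
    [0.4,0.8,0],
    [0.4,0.8,0],
    [0.4,0.8,0],
    [0.4,0.8,0],
    [0.4,0.8,0],
    [0.4,0.6,0],
    [0.3,0.2,0],
  ],
  turn=[-0.39,-0.39,-0.39,-0.39,-0.39,-0.39,-0.39,-0.39,-0.39,-0.39],
)

```text
time: 7.7
ee_pos: [0.5937, 0.015, 0.3015]
tool_rot: [[0.98, 0.2, -0.0], [0.2, -0.98, -0.0], [-0.0, 0.0, -1.0]]
wrist_force: [-0.1, -0.4, -0.6]
width: 0.464
grasp_force: 40.5
```

```bash
python3 snap.py w3
```

```text
[0.671  0.0313 0.4432] [[ 0.1998 -0.9798 -0.0008]
 [-0.9317 -0.1902  0.3095]
 [-0.3034 -0.0611 -0.9509]] [0.595  0.0148 0.3013]
```

View pics/w3.png

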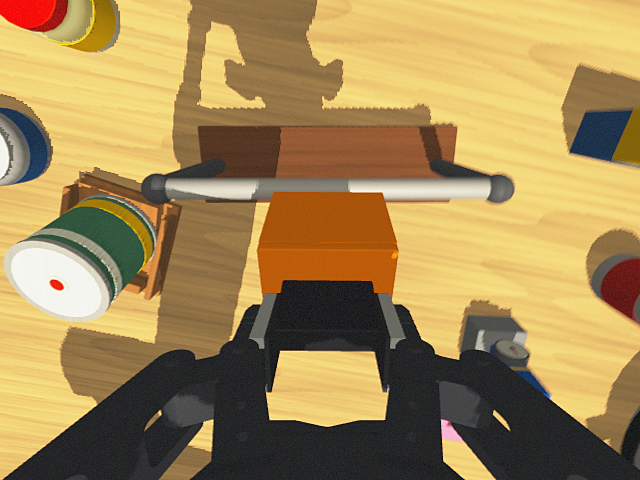

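Run:
```python
import pickle
from fit import *
C["w"]=w=pickle.load(open("pics/w3.pkl","rb"))
a=onz("w",(165,189),.17,w);b=onz("w",(490,188.5),.17,w);print(a,b,np.linalg.norm(a-b),"mid",(a+b)/2,np.degrees(np.arctan2(b[0]-a[0],a[1]-b[1])))
a=onz("w",(152,188),.17,w);b=onz("w",(499,188),.17,w);print(a,b,np.linalg.norm(a-b),(a+b)/2)
print("spot",onz("w",(56.5,285),.124,w),onz("w",(56.5,285),.121,w))
o=[("w",(22,30,0),(271,192)),("w",(22,-30,0),(383,193)),("w",(22,30,56),(259,247)),("w",(22,-30,56),(398,247)),("w",(-22,30,56),(262,292)),("w",(-22,-30,56),(397,293))]
for t in(-5,-10,-15,-20):
  p=fit(o,[.6,.02,.24,.2],np.radians(t)); R=Ro.from_euler("ZY",[p[3],np.radians(t)]).as_matrix(); print("crown",p[:3]+R@[0,0,.05])
```

```text
[0.5988 0.1431 0.17  ] [ 0.6489 -0.1004  0.17  ] 0.24861808957302475 mid [0.6238 0.0214 0.17  ] 11.621598305250917
[0.5976 0.1529 0.17  ] [ 0.6506 -0.107   0.17  ] 0.2652775121070082 [0.6241 0.023  0.17  ]
spot [0.4705 0.2598 0.124 ] [0.4686 0.262  0.121 ]
[0.6122 0.0188 0.2372] yaw 11.036635735111284 res [[4.9, 0.2], [-2.5, 0.1], [-0.3, -19.6], [0.3, -18.4], [2.8, 21.4], [-6.7, 21.4]]
crown [0.6079 0.0179 0.287 ]
[0.6128 0.0189 0.2376] yaw 11.032033114340633 res [[4.4, 0.2], [-1.8, 0.1], [-0.4, -8.6], [0.4, -7.4], [3.9, 26.3], [-7.9, 26.3]]
crown [0.6043 0.0172 0.2868]
[0.6144 0.0191 0.2367] yaw 11.51319887703983 res [[3.9, -1.2], [-1.6, -2.1], [0.1, -0.3], [-0.2, -0.2], [6.2, 27.6], [-8.7, 26.7]]
crown [0.6017 0.0165 0.285 ]
[0.6194 0.0201 0.236 ] yaw 11.600503173755849 res [[3.2, -8.7], [-1.0, -9.8], [0.2, -0.0], [-0.4, -0.1], [7.4, 21.9], [-9.8, 20.8]]
crown [0.6026 0.0167 0.2829]
```

Request:
carry_out(
  jaw=[-1,-1,-1,-1,-1,-1,-1,-1,-1,-1],
  offset=[
    [0.05,0,0.43],
    [0.05,0,0.43],
    [0.05,0,0.43],
    [0.085,0,0.31],
    [0.085,0,0.31],
    [0.085,0,0.31],
    [0.085,0,0.31],
    [0,0,0],
    [0,0,0],
    [0,0,0],
  ],
  turn=[0,0,0,0,0,0,0,0,0,0],
)

```text
time: 9.0
ee_pos: [0.6127, 0.0205, 0.2009]
tool_rot: [[0.98, 0.201, 0.001], [0.201, -0.98, -0.0], [0.001, 0.0, -1.0]]
wrist_force: [-0.7, -0.0, -1.8]
width: 0.46
grasp_force: 40.5
```

```bash
python3 snap.py w4; python3 -c "
from h import *
s=camera('scene');w=cv2.imread('pics/w4.png')
cv2.imwrite('pics/w4v.png',np.hstack([cv2.resize(s[200:320,230:350],(400,400),interpolation=cv2.INTER_CUBIC),cv2.resize(w[130:370,200:440],(400,400))]))"
```

```text
[0.6898 0.0368 0.3427] [[ 0.2005 -0.9797 -0.0009]
 [-0.932  -0.191   0.308 ]
 [-0.3019 -0.0609 -0.9514]] [0.6127 0.0205 0.2009]
```

View pics/w4v.png

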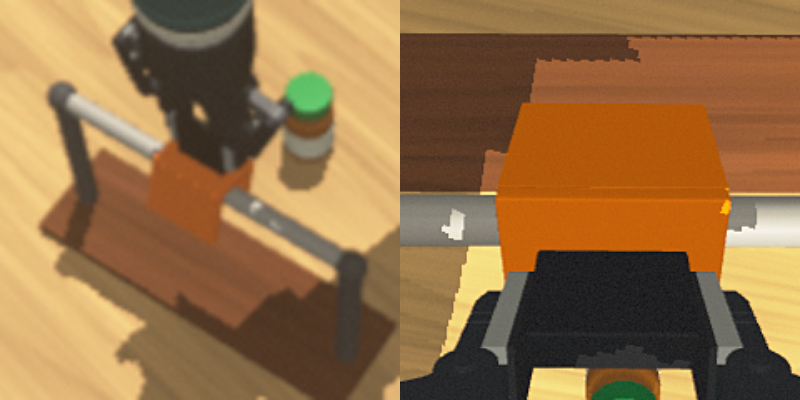

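Request:
carry_out(
  jaw=[-1,-1,-1,0.4,0.4,0.4,0.4,0.4,0.4,0.4],
  offset=[
    [0,0,0.05],
    [0,0,0],
    [0,0,0],
    [0,0,0],
    [0,0,0],
    [0,0,0],
    [0,0,0],
    [0,0,0],
    [0,0,0],
    [0,0,0],
  ],
  turn=[0,0,0,0,0,0,0,0,0,0],
)

```text
time: 10.35
ee_pos: [0.6123, 0.0205, 0.1981]
tool_rot: [[0.98, 0.201, 0.0], [0.201, -0.98, 0.0], [0.0, -0.0, -1.0]]
wrist_force: [-0.2, -0.3, 0.2]
width: 0.698
grasp_force: 0.0
```

Request:
carry_out(
  jaw=[0.4,0.4,0.4,0.4,0.4,0.4,0.4,0.4,0.4,0.4],
  offset=[
    [0,0,-0.1],
    [0,0,-0.3],
    [0,0,-0.5],
    [0,0,-0.8],
    [0,0,-0.8],
    [0,0,-0.5],
    [0,0,0],
    [0,0,0],
    [0,0,0],
    [0,0,0],
  ],
  turn=[0,0,0,0,0,0,0,0,0,0],
)

```text
time: 11.6
ee_pos: [0.6117, 0.0205, 0.3166]
tool_rot: [[0.98, 0.201, -0.002], [0.201, -0.98, 0.0], [-0.002, -0.001, -1.0]]
wrist_force: [-0.1, -0.6, -0.1]
width: 0.699
grasp_force: 0.0
```

```bash
python3 snap.py w5
python3 - <<'E'
from h import *
import pickle
w1=cv2.imread('pics/w1.png');w=cv2.imread('pics/w5.png')
cv2.imwrite('pics/w5v.png',np.hstack([cv2.resize(w,(400,300),interpolation=cv2.INTER_AREA),cv2.resize(w1[60:360,120:520],(400,300))]))
E
```

```text
[0.6893 0.0368 0.4581] [[ 0.2005 -0.9797 -0.0017]
 [-0.9308 -0.1911  0.3115]
 [-0.3055 -0.0609 -0.9502]] [0.6118 0.0205 0.3169]
```

View pics/w5v.png

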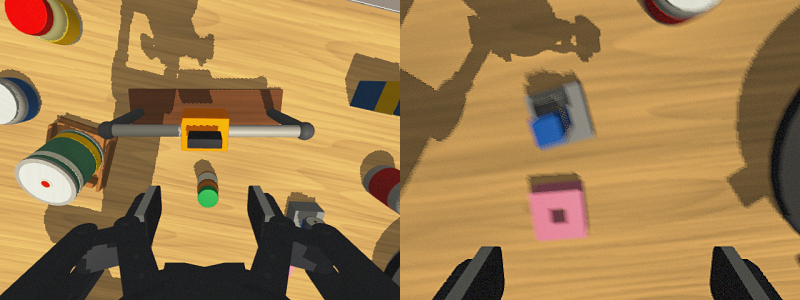

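Request:
carry_out(
  jaw=[0.4,0.4,1,1,1,1,1,1,1,1],
  offset=[
    [-0.6,0.6,0],
    [-0.8,0.9,0],
    [-0.8,0.9,0],
    [-0.9,0.9,0],
    [-0.8,0.9,0.1],
    [-0.8,0.9,0.2],
    [-0.6,0.6,0.1],
    [-0.2,0.24,0],
    [0,0,0],
    [0,0,0],
  ],
  turn=[0.2,0.2,0.2,0.2,0.12,0,0,0,0,0],
  newtons=20,
)

```text
time: 12.9
ee_pos: [0.4317, -0.247, 0.3023]
tool_rot: [[0.992, 0.123, 0.001], [0.123, -0.992, 0.0], [0.001, -0.0, -1.0]]
wrist_force: [-0.7, -0.3, 0.8]
width: 1.0
grasp_force: 0.0
```

```bash
python3 snap.py w6
python3 - <<'E'
from h import *
w=cv2.imread('pics/w6.png'); cv2.imwrite('pics/w6v.png',cv2.resize(w[90:390,160:560],(800,600),interpolation=cv2.INTER_CUBIC))
E
```

```text
[ 0.5099 -0.237   0.444 ] [[ 0.1221 -0.9925 -0.0014]
 [-0.944  -0.1165  0.3087]
 [-0.3065 -0.0364 -0.9512]] [ 0.4317 -0.2469  0.3022]
```

View pics/w6v.png

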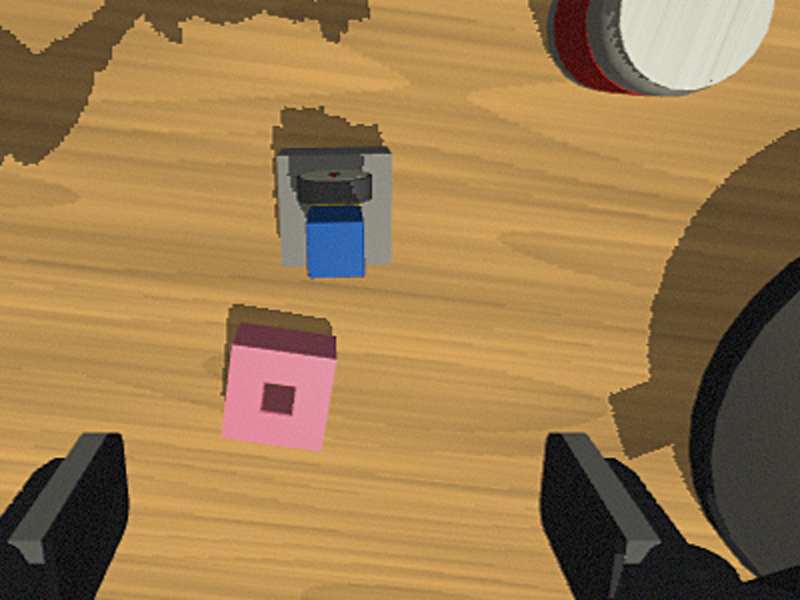

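Run:
```python
import pickle
from fit import *
C["w"]=w=pickle.load(open("pics/w6.pkl","rb"))
P=[onz("w",u,.131,w) for u in((313.5,201),(342,200),(342.5,228.5),(313.5,229.5))]; c=np.mean(P,0); print(c,[np.linalg.norm(P[i]-P[i-1]) for i in range(4)])
o=[("w",k,u) for k,u in zip(((13,13,131),(13,-13,131),(-13,-13,131),(-13,13,131)),((313.5,201),(342,200),(342.5,228.5),(313.5,229.5)))]+[("w",(32,32,40),(298.5,167.5)),("w",(32,-32,40),(355.5,167)),("w",(-32,-32,40),(355.5,223)),("w",(-32,32,40),(300.5,223))]
fit(o,[.43,-.25,0,.1],0,0.)
```

```text
[ 0.432  -0.2471  0.131 ] [np.float64(0.026309508577485808), np.float64(0.025249422234306238), np.float64(0.02627010738913293), np.float64(0.026348185838188185)]
[ 0.4318 -0.247   0.    ] yaw 7.81499402735453 res [[-0.6, 0.0], [0.2, 0.6], [-0.2, 0.3], [0.1, -0.3], [-0.0, -0.0], [0.6, -0.3], [-0.0, -0.6], [0.1, 0.1]]
```

Request:
carry_out(
  jaw=[1,1,1,1,1,1,1,1,1,-1],
  offset=[
    [0,0,0.5],
    [0,0,0.8],
    [0,0,0.9],
    [0,0,0.9],
    [0,0,0.8],
    [0,0,0.7],
    [0,0,0.4],
    [0,0,0.2],
    [0,0,0],
    [0,0,0],
  ],
  turn=[-0.14,0,0,0,0,0,0,0,0,0],
  newtons=25,
)

```text
time: 14.2
ee_pos: [0.4318, -0.2482, 0.0952]
tool_rot: [[0.991, 0.134, 0.002], [0.134, -0.991, -0.001], [0.002, 0.001, -1.0]]
wrist_force: [0.5, 0.2, 0.8]
width: 0.815
grasp_force: 0.0
```

Request:
carry_out(
  jaw=[-1,-1,-1,-1,-1,-1,-1,-1,-1,-1],
  offset=[
    [0,0,0],
    [0,0,0],
    [0,0,0],
    [0,0,0],
    [0,0,0],
    [0,0,0],
    [0,0,-0.1],
    [0,0,-0.1],
    [0,0,0],
    [0,0,0],
  ],
  turn=[0,0,0,0,0,0,0,0,0,0],
)

```text
time: 15.45
ee_pos: [0.4307, -0.2475, 0.1018]
tool_rot: [[0.991, 0.134, -0.0], [0.134, -0.991, 0.0], [-0.0, -0.0, -1.0]]
wrist_force: [-0.6, -0.3, -2.3]
width: 0.299
grasp_force: 27.6
```

Request:
carry_out(
  jaw=[-1,-1,-1,-1,-1,-1,-1,-1,-1,-1],
  offset=[
    [-0.1,0,0],
    [-0.1,0,0],
    [-0.1,0,0],
    [-0.1,0,0],
    [-0.1,0,0],
    [-0.1,0,0],
    [0,0,0],
    [0,0,0],
    [0,0,0],
    [0,0,0],
  ],
  turn=[0,0,0,0,0,0,0,0,0,0],
)

```text
time: 16.7
ee_pos: [0.407, -0.251, 0.1021]
tool_rot: [[0.991, 0.134, -0.001], [0.134, -0.991, -0.0], [-0.001, 0.0, -1.0]]
wrist_force: [1.3, -0.2, -2.9]
width: 0.304
grasp_force: 25.1
```

Request:
carry_out(
  jaw=[-1,-1,-1,-1,-1,-1,-1,-1,-1,-1],
  offset=[
    [0,0,0],
    [0,0,0],
    [-0.03,0,-0.1],
    [-0.08,0,-0.3],
    [-0.1,0,-0.4],
    [0,0,-0.6],
    [0,0,-0.8],
    [0,0,-0.8],
    [0,0,-0.5],
    [0,0,0],
  ],
  turn=[0,0,0,0,0,0,0,0,0,0],
  newtons=70,
)

```text
time: 17.95
ee_pos: [0.3996, -0.253, 0.2452]
tool_rot: [[0.991, 0.134, 0.004], [0.134, -0.991, -0.003], [0.003, 0.004, -1.0]]
wrist_force: [-0.8, -0.6, -2.2]
width: 0.294
grasp_force: 72.1
```

```bash
python3 snap.py w7
python3 - <<'E'
from h import *
w=cv2.imread('pics/w7.png'); s=camera('scene'); cv2.imwrite('pics/s7.png',s)
u=proj('scene',observe()['ee_pos'])[0].astype(int); print(u); x,y=u[0]-40,u[1]-40
s=s[max(y,0):y+100,x:x+70]; print(x,max(y,0),s.shape)
cv2.imwrite('pics/w7v.png',np.hstack([cv2.resize(w[150:450,220:430],(420,600),interpolation=cv2.INTER_CUBIC),cv2.resize(s,(380,int(s.shape[0]*380/70)),interpolation=cv2.INTER_CUBIC)[:600] if s.shape[0]*380//70>=600 else cv2.copyMakeBorder(cv2.resize(s,(380,s.shape[0]*380//70),interpolation=cv2.INTER_CUBIC),0,600-s.shape[0]*380//70,0,0,cv2.BORDER_CONSTANT)]))
E
```

```text
[ 0.4772 -0.2415  0.3871] [[ 0.1333 -0.9911  0.0027]
 [-0.9437 -0.126   0.306 ]
 [-0.3029 -0.0433 -0.952 ]] [ 0.3988 -0.2524  0.2434]
[280 126]
240 86 (100, 70, 3)
```

View pics/w7v.png

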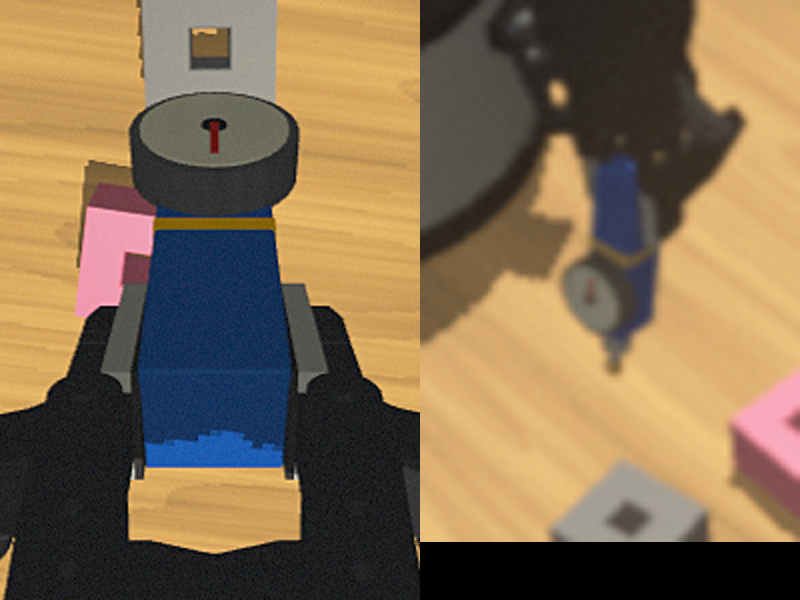

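```bash
cat > g7.py <<'E'
import pickle
from fit import *
C["w"]=w=pickle.load(open("pics/w7.pkl","rb"))
tcp=np.array([.3988,-.2524,.2434]); yaw=np.arctan2(.134,.991)
o=[("w",(13,13,125),(288,336)),("w",(13,-13,125),(366,336)),("w",(25,0,60),(327.5,213.5)),("w",(-13,13,125),(292,383.5)),("w",(-13,-13,125),(362,383.5)),("scene",(0,0,0),(275.9,154.1)),("scene",(25,0,60),(271.7,139.8))]
def res(p,oo=o):
    R=Ro.from_euler("ZY",[yaw,p[3]]).as_matrix()
    return np.concatenate([proj(n,R@np.array(P)/1000+p[:3],C[n])[0]-uv for n,P,uv in oo])
for oo in(o,o[:5],o[:3]+o[5:]):
    r=least_squares(res,[.42,-.25,.15,-.26],loss="soft_l1",args=(oo,)); p=r.x
    R=Ro.from_euler("ZY",[yaw,p[3]]).as_matrix(); print(p[:3],np.degrees(p[3]),np.round(res(p,oo).reshape(-1,2),1).tolist())
    T=np.array([[.991,.134,0],[.134,-.991,0],[0,0,-1]]); print("tip in tool",T.T@(p[:3]-tcp),"grasp pt in gauge",R.T@(tcp+[0,0,.019]-p[:3]))
E
python3 g7.py
```

```text
[ 0.4285 -0.2485  0.1572] -14.631432376785186 [[0.8, -0.2], [-0.4, -0.3], [-0.8, -0.3], [0.7, 0.6], [-0.4, 0.4], [-0.2, 0.1], [-0.2, 0.6]]
tip in tool [0.03   0.0001 0.0862] grasp pt in gauge [-0.0024  0.0001  0.1093]
[ 0.4286 -0.2485  0.1572] -14.709605247753073 [[0.8, -0.1], [-0.4, -0.3], [-0.8, -0.4], [0.7, 0.5], [-0.4, 0.3]]
tip in tool [0.0301 0.0001 0.0862] grasp pt in gauge [-0.0024  0.0001  0.1094]
[ 0.4278 -0.2486  0.1584] -13.953498366573061 [[0.3, 0.1], [0.1, -0.1], [-0.8, 0.0], [-0.1, -0.3], [-0.3, 0.3]]
tip in tool [0.0293 0.0001 0.085 ] grasp pt in gauge [-0.0034  0.0001  0.108 ]
```

Run:
```python
import pickle
from fit import *
t=camera("top"); s=cv2.imread("pics/s7.png"); cv2.imwrite("pics/t7.png",t)
g=np.array([.4705,.262,.124]); obs=[]
def dot(n,im,c,r):
    u=proj("x",g,c)[0]; x,y=int(u[0]),int(u[1]); x0,y0=max(x-r,0),max(y-r,0); p=im[y0:y+r,x0:x+r].astype(int)
    wt=np.clip(p[...,2]-np.maximum(p[...,0],p[...,1])-60,0,None)
    n_,lab,st,ce=cv2.connectedComponentsWithStats((wt>0).astype(np.uint8)); 
    for i in range(1,n_):
        if st[i,4]>3: print(n,ce[i]+[x0,y0],st[i,2:5],u)
    return
for n,im,c,r in(("w3",cv2.imread("pics/w3.png"),pickle.load(open("pics/w3.pkl","rb")),30),("w5",cv2.imread("pics/w5.png"),pickle.load(open("pics/w5.pkl","rb")),30),("top",t,C["top"],12),("scene",s,C["scene"],12)): dot(n,im,c,r)
```

```text
w3 [ 56.1875 284.5   ] [ 15  12 112] [ 54.1911 284.6167]
w5 [ 72.2885 294.3654] [ 14  11 104] [ 71.0611 294.1957]
top [190.0278 261.9167] [ 7  7 36] [188.6244 262.5132]
scene [403. 283.] [ 5  5 17] [403.8949 282.9377]
```

```bash
python3 - <<'E'
import pickle
from fit import *
for k in("w3","w5"): C[k]=pickle.load(open(f"pics/{k}.pkl","rb"))
ob={"w3":(56.19,284.5),"w5":(72.29,294.37),"top":(190.03,261.92),"scene":(403,283)}
for k,u in ob.items(): print(k,onz(k,u,.124,C[k]),onz(k,u,.121,C[k]))
for ks in(list(ob),["w3","w5","scene"],["top","scene"]):
    print(ks,least_squares(lambda p:np.concatenate([proj(k,p,C[k])[0]-ob[k] for k in ks]),[.47,.26,.124]).x)
E
python3 -c "
from rig import observe
print(observe()['time'])"
```

```text
w3 [0.471  0.2601 0.124 ] [0.4691 0.2622 0.121 ]
w5 [0.4706 0.2608 0.124 ] [0.4686 0.2628 0.121 ]
top [0.4718 0.2591 0.124 ] [0.4719 0.26   0.121 ]
scene [0.4722 0.2605 0.124 ] [0.4708 0.26   0.121 ]
['w3', 'w5', 'top', 'scene'] [0.4715 0.2597 0.1249]
['w3', 'w5', 'scene'] [0.4709 0.2603 0.1241]
['top', 'scene'] [0.4716 0.2599 0.1221]
18.1
```

Request:
carry_out(
  jaw=[-1,-1,-1,-1,-1,-1,-1,-1,-1,-1],
  offset=[
    [0.1,-0.4,-0.1],
    [0.1,-0.7,-0.1],
    [0.1,-0.9,-0.1],
    [0.1,-1,0],
    [0.1,-1,0],
    [0.1,-1,0],
    [0.1,-1,0],
    [0.1,-1,0],
    [0.1,-1,0],
    [0.1,-1,0],
  ],
  turn=[0.3,0.3,0.3,0.3,0.3,0.3,0.3,0.3,0.3,0.44],
)

```text
time: 19.35
ee_pos: [0.436, 0.1089, 0.2525]
tool_rot: [[0.99, -0.14, -0.003], [-0.14, -0.99, -0.001], [-0.003, 0.001, -1.0]]
wrist_force: [0.9, -0.2, -2.7]
width: 0.297
grasp_force: 72.0
```

Request:
carry_out(
  jaw=[-1,-1,-1,-1,-1,-1,-1,-1,-1,-1],
  offset=[
    [-0.15,-0.9,0],
    [-0.15,-0.9,0],
    [-0.15,-0.9,0],
    [-0.1,-0.7,0],
    [-0.05,-0.4,0.1],
    [0,-0.08,0.14],
    [0,0,0.1],
    [0,0,0],
    [0,0,0],
    [0,0,0],
  ],
  turn=[0,0,0,0,0,0,0,0,0,0],
)

```text
time: 20.6
ee_pos: [0.4351, 0.2645, 0.2409]
tool_rot: [[0.99, -0.14, 0.001], [-0.14, -0.99, 0.0], [0.001, -0.0, -1.0]]
wrist_force: [0.2, 0.3, -3.3]
width: 0.298
grasp_force: 72.0
```

```bash
python3 snap.py w8
python3 - <<'E'
from h import *
w=cv2.imread('pics/w8.png'); s=camera('scene'); cv2.imwrite('pics/s8.png',s); cv2.imwrite('pics/t8.png',camera('top'))
print(observe()['ee_pos'],observe()['wrist_force'])
s=s[240:340,350:450]
cv2.imwrite('pics/w8v.png',np.hstack([cv2.resize(w[60:360,220:420],(400,600),interpolation=cv2.INTER_CUBIC),cv2.copyMakeBorder(cv2.resize(s,(400,400),interpolation=cv2.INTER_CUBIC),0,200,0,0,cv2.BORDER_CONSTANT)]))
E
```

```text
[0.5131 0.2538 0.3826] [[-0.1404 -0.9901 -0.0012]
 [-0.9417  0.1332  0.309 ]
 [-0.3058  0.0445 -0.9511]] [0.4351 0.2646 0.2409]
[0.43499309 0.26469594 0.24077977] [-0.23085589 -0.07157228 -2.28849895]
```

View pics/w8v.png

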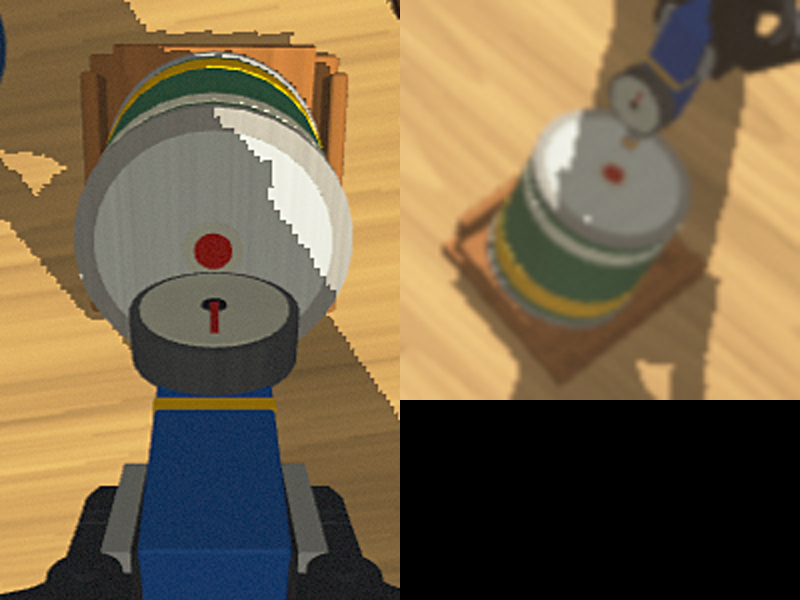

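Run:
```python
import pickle
from fit import *
c=pickle.load(open("pics/w8.pkl","rb")); im=cv2.imread("pics/w8.png")
p=im[165:205,300:352].astype(int); m=(p[...,2]-np.maximum(p[...,0],p[...,1])>60).astype(np.uint8)
n,l,st,ce=cv2.connectedComponentsWithStats(m); i=1+np.argmax(st[1:,4]); u=ce[i]+[300,165]; sp=onz("w",u,.124,c); print(u,st[i],sp,onz("w",u,.122,c))
tcp=np.array([.4350,.2647,.2408]); T=np.array([[.990,-.140,0],[-.140,-.990,0],[0,0,-1]])
for t in([.03,0,.0862],[.0293,0,.085]):
  tip=tcp+T@t; print("tip",tip,proj("scene",tip,C["scene"])[0])
  for s in(sp,np.array([.4712,.2602,.124])):
    print("need in tool",T.T@(s-tip))
```

```text
[326.1804 185.0902] [ 17  12  19  17 255] [0.4708 0.2605 0.124 ] [0.4705 0.2605 0.122 ]
tip [0.4647 0.2605 0.1546] [406.8892 275.5398]
need in tool [ 0.0061 -0.0009  0.0306]
need in tool [ 0.0065 -0.0006  0.0306]
tip [0.464  0.2606 0.1558] [407.1828 275.1606]
need in tool [ 0.0068 -0.0009  0.0318]
need in tool [ 0.0072 -0.0006  0.0318]
```

Request:
carry_out(
  jaw=[-1,-1,-1,-1,-1,-1,-1,-1,-1,-1],
  offset=[
    [0.02,-0.02,0.1],
    [0.03,0,0.2],
    [0.04,0,0.2],
    [0.04,0,0.15],
    [0.014,0,0.05],
    [0.014,0,0.05],
    [0,0,0],
    [0,0,0],
    [0,0,0],
    [0,0,0],
  ],
  turn=[0,0,0,0,0,0,0,0,0,0],
)

```text
time: 22.0
ee_pos: [0.4413, 0.2648, 0.2107]
tool_rot: [[0.99, -0.139, 0.0], [-0.139, -0.99, 0.0], [0.0, -0.0, -1.0]]
wrist_force: [0.0, 0.1, -1.7]
width: 0.297
grasp_force: 72.0
```

```bash
cat > f.py <<'E'
from h import *
np.set_printoptions(precision=4,suppress=True)
F=[];P=[]
for i in range(6): camera("wrist"); s=observe(); F.append(s["wrist_force"]);P.append(s["ee_pos"])
print(s["time"],np.mean(F,0),np.std(F,0),np.mean(P,0))
c=cam("wrist"); im=camera("wrist"); cv2.imwrite("pics/last.png",im)
E
python3 f.py
```

```text
22.3 [-0.2015 -0.219  -2.3798] [0.4424 0.3463 0.4251] [0.4412 0.2647 0.2105]
```

Request:
carry_out(
  jaw=[-1,-1,-1,-1,-1,-1,-1,-1,-1,-1],
  offset=[
    [0.014,0,0.05],
    [0,0,0],
    [0.014,0,0.05],
    [0,0,0],
    [0,0,0],
    [0,0,0],
    [0,0,0],
    [0,0,0],
    [0,0,0],
    [0,0,0],
  ],
  turn=[0,0,0,0,0,0,0,0,0,0],
)

```text
time: 23.6
ee_pos: [0.4423, 0.2646, 0.2065]
tool_rot: [[0.99, -0.139, 0.0], [-0.139, -0.99, 0.0], [0.0, -0.0, -1.0]]
wrist_force: [0.6, 0.1, -0.7]
width: 0.295
grasp_force: 72.1
```

```bash
python3 f.py
```

```text
23.9 [-0.1503  0.4088 -0.8518] [0.6349 0.8279 0.5693] [0.4423 0.2646 0.2065]
```

Request:
carry_out(
  jaw=[-1,-1,-1,-1,-1,-1,-1,-1,-1,-1],
  offset=[
    [0.008,0,0.03],
    [0.008,0,0.03],
    [0,0,0],
    [0,0,0],
    [0,0,0],
    [0,0,0],
    [0,0,0],
    [0,0,0],
    [0,0,0],
    [0,0,0],
  ],
  turn=[0,0,0,0,0,0,0,0,0,0],
)

```text
time: 25.2
ee_pos: [0.443, 0.2645, 0.2041]
tool_rot: [[0.99, -0.139, 0.0], [-0.139, -0.99, 0.0], [0.0, -0.0, -1.0]]
wrist_force: [-0.7, 0.1, 1.2]
width: 0.296
grasp_force: 72.2
```

```bash
python3 f.py
python3 - <<'E'
import pickle
from fit import *
# compare dial centre position in wrist image before/after (gauge slip in hand) by template match
a=cv2.imread("pics/w8.png"); b=cv2.imread("pics/last.png")
for box in((205,295,280,375),(310,345,280,375)):
    y0,y1,x0,x1=box; r=cv2.matchTemplate(b[y0-20:y1+20,x0-20:x1+20],a[y0:y1,x0:x1],cv2.TM_CCOEFF_NORMED); _,v,_,l=cv2.minMaxLoc(r); print(box,v,l[0]-20,l[1]-20)
s=camera("scene"); t=camera("top"); cv2.imwrite("pics/s9.png",s)
for n,im,g in(("scene",s,(403,283)),("guardtop",None,None)):
    if im is None: continue
    p=im[270:296,390:416].astype(int); m=(p[...,2]-np.maximum(p[...,0],p[...,1])>50); ys,xs=np.nonzero(m); print(n,m.sum(),xs.mean()+390 if len(xs) else None,ys.mean()+270 if len(ys) else None)
tcp=observe()["ee_pos"]; T=np.array([[.990,-.139,0],[-.139,-.990,0],[0,0,-1]]); print(tcp, tcp+T@[.03-.0013,0,.0862-.0048])
d0=cv2.imread("pics/s7.png").astype(int); print("guard moved px diff",np.abs(d0[215:280,240:345]-s[215:280,240:345]).mean())
E
```

```text
25.5 [-0.5612  0.1781  0.6655] [0.5754 0.4356 0.6374] [0.443  0.2645 0.2041]
(205, 295, 280, 375) 0.9313825368881226 0 0
(310, 345, 280, 375) 0.9561278820037842 0 0
scene 0 None None
[0.443  0.2645 0.2041] [0.4714 0.2605 0.1227]
guard moved px diff 22.11179487179487
```

Run:
```python
from h import *
for f in("s7","s8","s9"):
    h=cv2.cvtColor(cv2.imread(f"pics/{f}.png")[225:300,250:335],cv2.COLOR_BGR2HSV); m=(h[...,0]<16)&(h[...,1]>215); ys,xs=np.nonzero(m); print(f,m.sum(),xs.mean(),ys.mean())
s7,s9=[cv2.imread(f"pics/{f}.png") for f in("s7","s9")]
for n,(x,y,r) in dict(spice=(322,235,14),jam=(217,175,16),can_a=(344,378,18),can_b=(412,360,18),carton=(188,218,20)).items():
    q=cv2.matchTemplate(s9[y-r-8:y+r+8,x-r-8:x+r+8],s7[y-r:y+r,x-r:x+r],cv2.TM_CCOEFF_NORMED); _,v,_,l=cv2.minMaxLoc(q); print(n,round(v,2),l[0]-8,l[1]-8)
```

```text
s7 0 nan nan
s8 0 nan nan
s9 0 nan nan
spice 0.58 0 0
jam 1.0 0 0
can_a 1.0 0 0
can_b 0.63 0 1
carton 1.0 0 0<stdin>:3: RuntimeWarning: Mean of empty slice.
  ret = ret.dtype.type(ret / rcount)
```

Run:
```python
from h import *
u=proj("scene",np.array([[.624,.022,.185],[.645,.027,.15]])).astype(int); print(u)
for f in("s7","s9"):
    im=cv2.imread(f"pics/{f}.png"); print(f,[im[y-1:y+2,x-1:x+2].reshape(-1,3).mean(0).round() for x,y in u])
    b=im[225:300,250:335].astype(int); m=(b[...,2]>1.6*b[...,1])&(b[...,1]>2*b[...,0])&(b[...,2]>90); ys,xs=np.nonzero(m); print(m.sum(),xs.mean()+250,ys.mean()+225)
```

```text
[[290 249]
 [286 263]]
s7 [array([31., 43., 56.]), array([ 35.,  77., 142.])]
294 287.874149659864 259.61224489795916
s9 [array([33., 48., 63.]), array([ 37.,  80., 144.])]
278 287.88129496402877 259.84892086330933
```

The guard has not moved on the rail. The contact force is about 3 N and the gauge is steady in the fingers, so I am handing in.

```bash
python3 -c "
from rig import *
print(job_done())"
```

```text
the job is handed in; nothing more can be done
None
```

I handed the job in at about 26 s: the guard hangs astride the rail, let go, and the gauge is held on the red dot about 15° off vertical, square to the lid, with about 3 N on it (plunger roughly half in). I worked out the tip's position (within about 2 mm of the dot) from the tool pose, because the gauge hides the dot at contact. The hand-in returned no verdict.

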